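# Flip down the fence stop and push the blank up to it

## Task

Set the wooden blank up on the fence for marking out: push the wide flip stop over and fully down, then push the blank snug against the fence and along it until its end touches that stop. Do it all by pushing with the fingers and never lift the blank: it stays flat on the table. Leave the narrow stop up as it is, do not disturb the other things on the bench, and finish with the robot clear of everything.

Things in the scene. Friction and masses are not known exactly. Their poses are not given: they have to be found in the camera images.
- fence: Fixed aluminium bar standing across the bench at some yaw: 560 mm long, 40 mm deep, 50 mm high. Origin on its front face at table height; y runs along the bar (it spans -300 to +260 mm), x points into the bar, away from the robot, z up. Two low hold-down feet stick out behind it (22 mm high, to 80 mm behind the front face, at y -270 and +230 mm).
- fence_face (a point): Point on the front face of the fence above its origin, 15 mm above the table; axes as fence.
- wide_stop (a joint): Hinge angle (rad) of the wide flip stop, an aluminium L 40 mm wide, hinged on top of the fence about the fence's y. 0 = fully down, end of travel. Starts at 2.0 to 2.4, flipped up and back (1.57 = bar straight up, more = leaning away from the robot, limit 2.5). Light friction (0.06 N m, about 1 N at the bar's end): it stays wherever it is left, so push it all the way down.
- wide_stop_hinge (a point): Middle of the hinge axis, fixed, axes as fence: 70 mm above the table, 20 mm behind the front face. Down, the L's bar (12 mm thick, top 6 mm above the axis) runs level 67 mm from here towards -x of the fence. It sits on a fixed carriage, 50 mm along the fence, deck 61 mm high, from 2 mm in front of to 65 mm behind the front face.
- wide_stop_nose (a point): On the moving nose at the bar's end (14 mm thick, 40 wide, at right angles to the bar; down, it hangs to 8 mm above the table): on its side face towards -y of the fence, mid-thickness, 55 mm below the bar's centre line. Down, this is the face the blank's end must touch: 15 mm above the table, 40 mm in front of the fence, axes as the fence's.
- narrow_stop (a joint): Hinge angle of the narrow flip stop, like the wide one but 16 mm wide. Starts at 2.0 to 2.4 (up and back) and is to stay so. Which stop is nearer the blank varies; their centres are 110 to 150 mm apart. Raised, it is clear above the blank, which passes under it.
- narrow_stop_hinge (a point): Middle of the narrow stop's hinge axis, 70 mm above the table, 20 mm behind the fence's front face; fixed.
- narrow_stop_nose (a point): On the narrow stop's moving nose, as wide_stop_nose.
- blank: Loose planed wooden blank lying flat, 220 mm long (its y), 70 mm wide (x), 30 mm thick, 0.22 to 0.45 kg (2 to 5 N to slide it). Origin at the centre of its underside, x roughly towards the fence, y roughly along the fence. It starts 20 to 50 mm in front of the fence, skewed up to 0.1 rad, its +y end at least 60 mm short of either stop (to the -y side).
- blank_end (a point): Centre of the blank's +y end face, 15 mm above the table: the end that must touch the wide stop.
- blank_back (a point): Centre of the blank's long +x side face, 15 mm above the table: the side that must lie against the fence.
- wheel: Bystander: loose wooden toy wheel lying flat, 72 mm across, 24 mm high, small hole. Origin at the centre of its underside.
- finial: Bystander: loose turned wooden finial standing upright, 40 mm across at its widest, 90 mm high. Origin at the centre of its foot.
- mallet: Bystander: loose wooden mallet lying behind the fence: barrel head 130 mm long (y), 80 mm high; handle runs to +x, 235 mm. Origin under the head, on the table.
- tape: Bystander: loose tape-measure case standing behind the fence, 65 x 35 x 60 mm high. Origin at the centre of its underside.
Not all that is in view belongs to the job. What is meant by the blank is not green, and is the larger of those in its own colour.

How it is judged:
On the way, in this order (a step that is already met when the one before it is completed fails the run):
1. the wide stop is flipped fully down (value of joint wide_stop below 0.06 rad), for 0.2 s.
2. the blank lies against the fence with its end touching the stop (y of blank_end in the frame of wide_stop_nose between -0.004 and 0.003 m and x of blank_back in the frame of fence_face above -0.004 m and angle between the x axis of blank and the x axis of fence, either way round below 0.025 rad), for 0.2 s.
At the end, for the whole second after the job is handed in: The wide stop is down (within 0.06 rad of its end of travel), the blank lies flat and at rest with its end within 4 mm of the stop's nose, its long side within 4 mm of the fence and parallel to it within 0.025 rad, and the narrow stop is still up (above 1.8 rad) (all of step 2 and value of joint wide_stop below 0.06 rad and height (world z) of blank below 0.004 m and angle between blank's own z axis and vertical below 0.03 rad and linear speed of blank below 0.01 m/s and value of joint narrow_stop above 1.8 rad); the robot touches nothing.
It fails at once if the blank is lifted or tipped off the table (height (world z) of blank above 0.012 m or angle between blank's own z axis and vertical above 0.15 rad).
It fails at once if the narrow stop is moved by more than 15 mm at its nose (distance of narrow_stop_nose from where it was at the start of the episode above 0.015 m).
It fails at once if the wheel, finial, mallet or tape measure is moved by more than 20 mm or tipped (distance of any of wheel, finial, mallet, tape from where it was at the start of the episode above 0.02 m or angle between any of wheel, finial, mallet, tape's own z axis and vertical above 0.3 rad).
It also fails if it takes over 64 s, if anything falls off the work surface, if the arm or the gripper's body presses on something with over 40 N, if the wrist force passes 120 N, or if a joint passes its speed limit or range.

## Robot

A 6-joint arm with a two-finger parallel gripper is mounted at the origin on the work surface. World frame = base frame: x ahead of the robot, y to its left, z up, the work surface at z = 0. Lengths are in m, angles in rad, forces in N, time in s.
With the tool pointing down it reaches from about 0.25 to 0.775 m from the base axis. Payload 4 kg.
Tool frame: the origin (TCP) lies at the very end of the fingers, on their centre line; the grasp point (between the pads) lies 19 mm behind it (robot.hold_point_z is the distance from the TCP to the grasp point, in m); z points along the fingers, y is the line along which they close (so a half turn about z gives the same grasp; the last joint's range is limited). The gripper opens to 94 mm and grips with 3 to 60 N. Pads are 16 mm wide; open, the fingers measure 119 mm over their backs; the gripper's body (75 mm by 177 mm) begins 78 mm behind the grasp point.
Start: joints at [1.186, 0.087, 1.371, -0, 1.684, -0.103], TCP at [0.153, 0.528, 0.206] pointing down, gripper open.
Joint ranges: [-3.1, 3.1], [-0.76, 2.03], [0.27, 2.55], [-1.08, 4.22], [0.17, 2.65], [-2.57, 2.57]. Speed limits (rad/s): [2.79, 2.79, 3.14, 3.14, 3.14, 3.14].

## Interface

Orientations are given as [roll, pitch, yaw] about the fixed x, y, z axes, in that order (R = Rz(yaw) Ry(pitch) Rx(roll)).
In Python, from bench import robot gives the robot as it stands.
- The arm moves only by the tool carry_out, never from a script. Its argument "steps" is a list of rows, each a list of 3 entries, a list of its own where there are three numbers: the shift along the tool's x, y, z in m, then the turn about the tool's z in units of 10 degrees (1.0 is 10 degrees), then the closure, from -1 (fully open) to 1 (shut). In form: [[[tx, ty, tz], roll, jaw], ...]. A call has 1 to 10 rows; each row is the pose to reach, as a shift and turn from the pose commanded when the call began, along the tool's axes at that moment; what a row does not reach only later rows make up. A row lasts 1/8 s, in which the tool goes at most 62.5 mm and 10.7 degrees, less where a joint would pass 70% of its speed; a pose out of reach is approached as far as the arm can. A call with a gripper value outside its range is refused whole. The fingers move at their own pace and stop on an object; the grip force is fixed at half the most. Time passes only in rows, so rows that repeat a pose let the fingers close. It gives the time, the measured TCP pose, the force, the opening and the grip force at its end, in the units of the state.
- robot.get_obs(): the state, without advancing time (a new reading comes with each control period).
- robot.snapshot(name): name is "scene" or "top"; returns a dict with "image" (480x640x3 uint8, red, green, blue), "z_map" (480x640 float32, m along the optical axis (not along the pixel's ray), 0 where there is no reading), "mtx" (3x3 intrinsics, pixels), "R" (3x3) and "t" (3): a world point X has camera coordinates R X + t. Camera axes: x right, y down, z forward; pixel columns grow to the right and rows downward; lengths in m; the calibration is good to about 2 mm. A picture is of the moment at which its call begins.
- robot.close_job(): hands the job in; it is judged then, once.
The state is a dict: "time": time; "joint_positions": joint angles; "qvel": joint speeds; "joint_torque": joint torques, N m; "tool_pos": TCP position; "ee_rot": TCP orientation; "wrist_force": force on the tool from outside, world axes, zero at the start; "wrist_torque": the same for the moment, N m; "width": finger opening in m; "finger_force": force on a finger pad.
Only numpy, scipy, OpenCV 4.12 (cv2) and the standard library are available. Lean on these libraries where they do the work, as an engineer would, in place of code of your own. Each camera call takes 0.05 s, during which the arm holds its last target. There are 200 camera calls.

## Working session

There is one attempt and no reset: what is moved stays moved. The work goes in short steps, Python scripts to look and compute and a tool call to move; the robot and the scene stay as the last step left them, time stands still between calls to the robot, and variables do not carry over. Pictures are saved under pics/ and viewed, at most 10 in all, crops included, and the job is handed in when it is done.

Besides the shell and the picture viewer there is one more tool, called after ">>>" as name(argument=value, ...) on one line, values as JSON. carry_out: Moves the arm, as the interface text tells. Its arguments: {"type":"object","properties":{"steps":{"type":"array","items":{"type":"array"}}},"required":["steps"]}

```bash
mkdir -p pics
cat > h.py <<'E'
import numpy as np, cv2
from bench import robot
def snap(n):
    s=robot.snapshot(n); return s
def cloud(s):
    z=s["z_map"]; K=s["mtx"]; v,u=np.mgrid[0:480,0:640]
    c=np.stack([(u-K[0,2])/K[0,0]*z,(v-K[1,2])/K[1,1]*z,z],-1)
    X=(c-s["t"])@s["R"]; X[z==0]=np.nan; return X
def save(s,f): cv2.imwrite("pics/"+f,s["image"][:,:,::-1])
E
python3 - <<'E'
from h import *
for n in("scene","top"):
    s=snap(n); save(s,n+"0.png"); np.savez(n+"0.npz",**s)
    print(n,-s["R"].T@s["t"],s["mtx"][0,0]); print(s["R"].round(2))
print(robot.get_obs())
E
```

```text
scene [1.33439345 0.34284919 0.97473798] 580.0536546055462
[[-0.35  0.93 -0.01]
 [ 0.69  0.25 -0.68]
 [-0.64 -0.25 -0.73]]
top [0.37912093 0.05139522 1.17249652] 505.1554848438901
[[ 0.03 -1.    0.02]
 [-0.99 -0.03 -0.16]
 [ 0.16 -0.02 -0.99]]
{'time': 0.1, 'joint_positions': array([ 1.18589041e+00,  8.78664618e-02,  1.37211470e+00, -1.70508949e-05,
        1.68360664e+00, -1.03066654e-01]), 'qvel': array([-0.00142961, -0.00288567, -0.00324891, -0.00048577, -0.00125214,
       -0.00018735]), 'joint_torque': array([ 1.78501010e-03, -3.41253126e+01, -3.03300583e+01,  7.20106345e-02,
        3.04176961e-02, -1.24116491e-04]), 'tool_pos': array([0.1527693 , 0.52783119, 0.20442336]), 'ee_rot': array([-3.13960635e+00, -1.88413119e-04,  2.85975130e+00]), 'wrist_force': array([0.77532336, 1.00470003, 0.48589697]), 'wrist_torque': array([-0.01683812, -0.02095608,  0.01684812]), 'finger_force': 0.0, 'width': 0.09410109454132815}
```

View pics/top0.png

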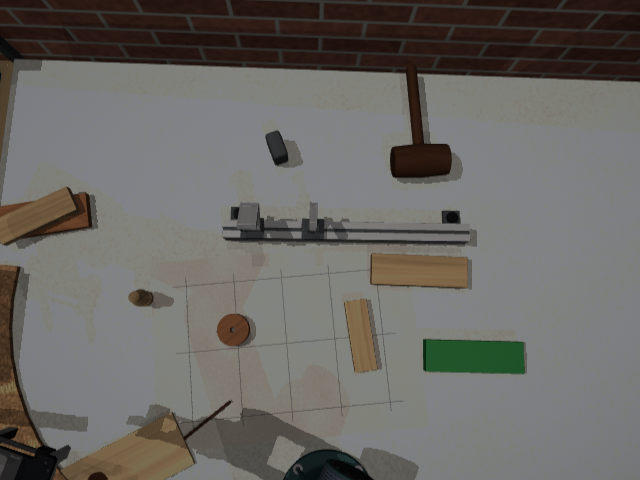

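View pics/scene0.png

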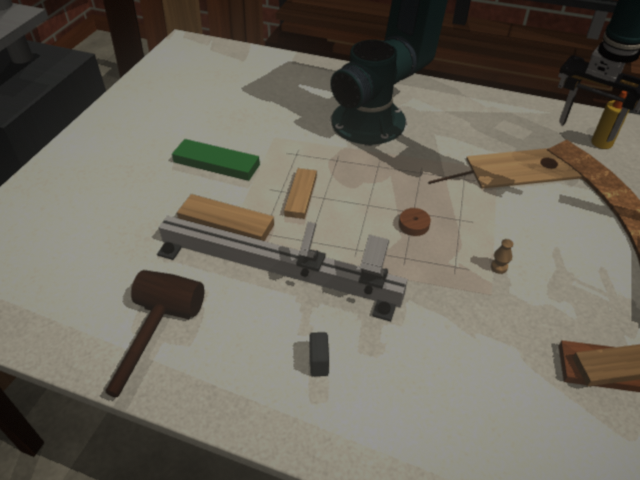

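The top view shows the fence across (222–470, 230), the wide stop at (249,217) and the narrow stop at (313,217).
Candidates for the blank:
- natural wood bar at (420,270)
- smaller natural wood bar at (362,335)
- green bar at (474,356)
- boards at the left edge (40,215) and bottom (130,455), which are not bar-sized blanks by the fence

I choose (420,270): it is not green and is the larger of the two wooden bars. I'll check it in a crop while measuring.

```bash
cat >> h.py <<'E'
def rect(X,m):
    m=m&np.isfinite(X[...,2]); n,l,st,_=cv2.connectedComponentsWithStats(m.astype(np.uint8)); 
    i=1+np.argmax(st[1:,4]); P=X[l==i]; r=cv2.minAreaRect((P[:,:2]*1000).astype(np.float32)); return r,np.median(P[:,2]),i
def box(u0,u1,v0,v1):
    m=np.zeros((480,640),bool); m[v0:v1,u0:u1]=1; return m
E
python3 - <<'E'
from h import *
s=dict(np.load("top0.npz")); X=cloud(s); z=X[...,2]
print("table z",np.nanmedian(z[255:300,190:220]))
for n,b,lo,hi in[("blank",(360,480,245,295),.02,.04),("decoy",(335,390,290,380),.01,.06),("fence",(215,480,200,250),.043,.054),
  ("wide",(225,270,195,235),.075,.3),("narrow",(300,330,195,235),.075,.3),("wcar",(225,270,195,245),.056,.066),("ncar",(290,335,195,245),.056,.066),("wheel",(205,260,305,355),.012,.04),("finial",(120,165,280,310),.02,.12)]:
    m=box(*b)&(z>lo)&(z<hi)
    r,h,_=rect(X,m); print(n,np.round(r[0],1),np.round(r[1],1),round(r[2],2),h.round(4),"n",m.sum(),"zmax",np.nanmax(z[m]).round(3))
# fence front edge: per column, min world x of top pts
m=box(215,480,200,250)&(z>.045)&(z<.054); P=X[m]
ys=np.arange(P[:,1].min()+.005,P[:,1].max()-.005,.01); e=np.array([(P[abs(P[:,1]-y)<.005,0].min(),y) for y in ys])
c=np.polyfit(e[:,1],e[:,0],1); r=e[:,0]-np.polyval(c,e[:,1]);k=abs(r)<.003;c=np.polyfit(e[k,1],e[k,0],1);print("front x=",c,"yrange",P[:,1].min(),P[:,1].max(),k.mean())
for n,b in(("wide",(225,270,195,235)),("narrow",(300,330,195,235))):
    m=box(*b)&(z>.08); Q=X[m]; print(n,Q.min(0).round(3),Q.max(0).round(3))
a=np.load("top0.npz")["image"][190:390,210:530,::-1]; cv2.imwrite("pics/crop.png",cv2.resize(a,(800,500),interpolation=2))
E
```

```text
table z 0.0006340502926788415
blank [ 503.  -198.4] [220.4  70.6] 89.42 0.0301 n 2968 zmax 0.039
decoy [353.4 -66.7] [158.4  50.9] 9.87 0.0217 n 1628 zmax 0.03
fence [ 587.1 -143.2] [ 42.2 330.9] 0.94 0.0503 n 3418 zmax 0.054
wide [595.1 182.5] [48.3 62.4] 88.4 0.1424 n 587 zmax 0.163
narrow [601.1  48.7] [59.1 24.3] 1.48 0.1398 n 236 zmax 0.164
wcar [567.9 184.5] [16.4 49. ] 2.0 0.0605 n 187 zmax 0.066
ncar [585.2  48. ] [45.5 47.2] 1.86 0.0609 n 307 zmax 0.066
wheel [356.7 219.1] [70.3 70.5] 1.54 0.024 n 811 zmax 0.032
finial [420.4 421.8] [31.4 37.4] 79.01 0.0602 n 273 zmax 0.09Traceback (most recent call last):
  File "<stdin>", line 10, in <module>
    return umr_minimum(a, axis, None, out, keepdims, initial, where)
ValueError: zero-size array to reduction operation minimum which has no identity
```

Run:
```python
from h import *
s=dict(np.load("top0.npz")); X=cloud(s); z=X[...,2]
m=box(215,480,200,250)&(z>.045)&(z<.054); P=X[m]
def edge(P,lo,hi,f):
    e=[]
    for y in np.arange(lo,hi,.006):
        q=P[abs(P[:,1]-y)<.003,0]
        if len(q): e.append((f(q),y))
    e=np.array(e); k=np.ones(len(e),bool)
    for _ in range(4): c=np.polyfit(e[k,1],e[k,0],1); k=abs(e[:,0]-np.polyval(c,e[:,1]))<.003
    return c,k.mean()
print("front",edge(P,-.29,.22,np.min),"back",edge(P,-.29,.0,np.max),"y",P[:,1].min(),P[:,1].max())
m=box(360,480,245,295)&(z>.024)&(z<.036);B=X[m]
print("blank front",edge(B,-.3,-.1,np.min),"back",edge(B,-.3,-.1,np.max),B.min(0),B.max(0))
for n,b in(("wide",(225,270,195,235)),("narrow",(300,330,195,235)),("tape",(255,300,120,175)),("mallet",(380,465,135,190))):
    m=box(*b)&(z>(.08 if n[0] in"wn" else .03)); Q=X[m]; print(n,Q.min(0).round(3),Q.max(0).round(3))
a=s["image"][190:390,210:530,::-1]; cv2.imwrite("pics/crop.png",cv2.resize(a,(800,500),interpolation=2))
```

```text
front (array([-0.01709822,  0.56516901]), np.float64(0.9871794871794872)) back (array([-0.01409723,  0.60470136]), np.float64(1.0)) y -0.30843275664247705 0.25077287083820754
blank front (array([0.0115354 , 0.47077846]), np.float64(1.0)) back (array([0.00921796, 0.5387775 ]), np.float64(1.0)) [ 0.46691486 -0.30878666  0.02400381] [ 0.53908662 -0.08787766  0.03587864]
wide [0.564 0.159 0.08 ] [0.626 0.205 0.163]
narrow [0.572 0.036 0.08 ] [0.631 0.06  0.164]
tape [0.745 0.112 0.03 ] [0.812 0.165 0.067]
mallet [ 0.717 -0.263  0.031] [ 0.821 -0.13   0.085]
```

View pics/crop.png

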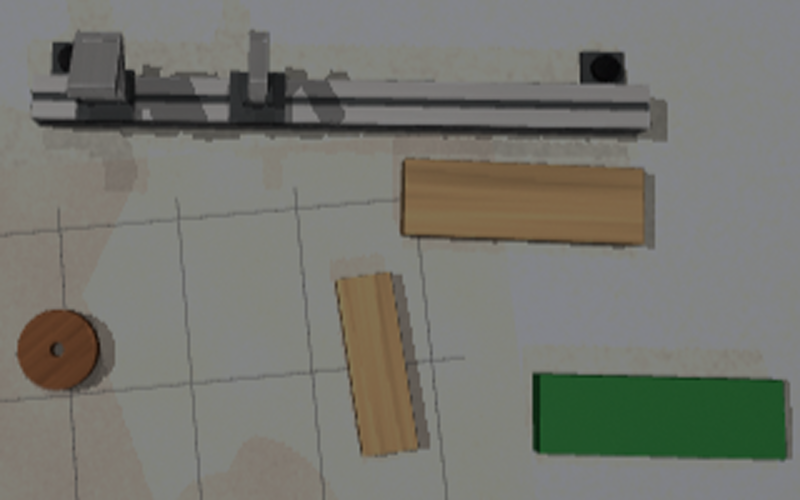

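The crop confirms it: the blank at crop (522,200) is clearly larger than the other natural bar at (377,365). Now I'll move behind the wide stop, turning the tool square to the fence.

>>> carry_out(steps=[[[-0.03,-0.01,0],-0.2,1],[[-0.08,-0.025,0],-0.6,1],[[-0.14,-0.045,0],-1.0,1],[[-0.2,-0.065,0],-1.4,1],[[-0.26,-0.085,0],-1.71,1],[[-0.32,-0.1,0],-1.71,1],[[-0.38,-0.12,0],-1.71,1],[[-0.44,-0.14,0],-1.71,1],[[-0.5,-0.16,0],-1.71,1],[[-0.54,-0.173,0],-1.71,1]])

```text
time: 1.35
tool_pos: [0.6252, 0.2099, 0.2043]
ee_rot: [-3.141, -0.001, -3.127]
wrist_force: [0.0, -0.5, 0.2]
width: 0.001
finger_force: 0.0
```

>>> carry_out(steps=[[[-0.025,-0.015,0],0,1],[[-0.045,-0.026,0],0,1],[[-0.045,-0.026,0.02],0,1],[[-0.045,-0.026,0.05],0,1],[[-0.045,-0.026,0.08],0,1],[[-0.045,-0.026,0.095],0,1],[[-0.045,-0.026,0.095],0,1]])

```text
time: 2.22
tool_pos: [0.668, 0.1866, 0.1086]
ee_rot: [-3.141, -0.004, -3.125]
wrist_force: [0.1, 0.3, 0.2]
width: 0.0006
finger_force: 0.0
```

>>> carry_out(steps=[[[0.015,0,0],0,1],[[0.03,0,0],0,1],[[0.045,0,-0.003],0,1],[[0.06,0,-0.006],0,1],[[0.075,0,-0.008],0,1],[[0.09,0,-0.01],0,1],[[0.1,0,-0.009],0,1],[[0.11,0,-0.005],0,1],[[0.118,0,0.0],0,1],[[0.118,0,0.0],0,1]])

```text
time: 3.48
tool_pos: [0.5497, 0.1847, 0.1094]
ee_rot: [-3.141, -0.003, -3.125]
wrist_force: [-0.6, -1.0, -0.4]
width: 0.0005
finger_force: 0.0
```

>>> carry_out(steps=[[[0.009,0,0.008],0,1],[[0.015,0,0.016],0,1],[[0.018,0,0.024],0,1],[[0.02,0,0.03],0,1],[[0.021,0,0.034],0,1],[[0.021,0,0.037],0,1],[[0.021,0,0.039],0,1],[[0.021,0,0.039],0,1]])

```text
time: 4.47
tool_pos: [0.5299, 0.1844, 0.0759]
ee_rot: [3.141, 0.001, -3.125]
wrist_force: [-8.4, -2.6, 16.9]
width: 0.0006
finger_force: 8.6
```

Run:
```python
from h import *
s=snap("scene"); save(s,"s1.png"); a=s["image"][180:340,240:440,::-1]; cv2.imwrite("pics/s1c.png",cv2.resize(a,(750,600),interpolation=2))
```

```text
(no output)
```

View pics/s1c.png

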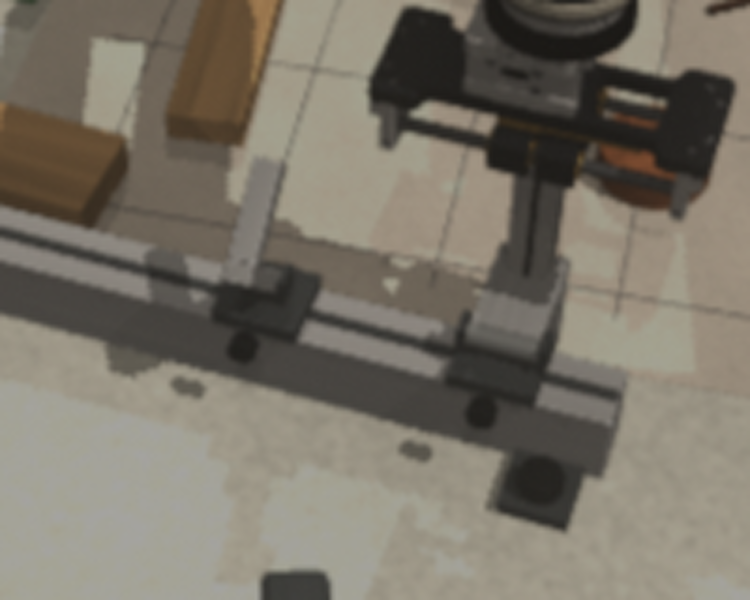

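The image shows the wide stop down flat under the fingers at (520,320) of the crop, with the narrow stop still raised at (255,220). The fingertip height of 75.9 mm at 17 N matches the bar's top when fully down. Next I go to the blank.

>>> carry_out(steps=[[[0.0,0,-0.03],0,1],[[0.0,0,-0.08],0,1],[[0.01,-0.02,-0.125],0,1],[[0.03,-0.07,-0.125],0,1],[[0.05,-0.13,-0.125],0,1],[[0.07,-0.19,-0.125],0,1],[[0.09,-0.25,-0.125],0,0],[[0.096,-0.31,-0.125],0,-1],[[0.096,-0.36,-0.125],0,-1],[[0.096,-0.382,-0.125],0,-1]])

```text
time: 5.78
tool_pos: [0.4397, -0.2017, 0.1962]
ee_rot: [3.142, -0.0, -3.128]
wrist_force: [0.5, 0.1, 0.6]
width: 0.0374
finger_force: 0.0
```

Run:
```python
from h import *
o=robot.get_obs();print(o["tool_pos"],o["ee_rot"],o["joint_positions"],o["width"])
s=snap("scene");X=cloud(s);z=X[...,2]
m=(X[...,1]>.15)&(X[...,1]<.22)&(X[...,0]>.48)&(X[...,0]<.64)&(z>.066)&(z<.2); Q=X[m]; print("wide",np.percentile(Q,[1,50,99],axis=0).round(4))
# flatness of bar top vs x
T=Q[(Q[:,0]<.575)&(Q[:,2]>.07)]; print(np.polyfit(T[:,0]-.582,T[:,2],1),len(T), T[:,1].min(),T[:,1].max())
```

```text
[ 0.43973915 -0.20167651  0.19618658] [ 3.14157859e+00 -4.34964797e-04 -3.12833258e+00] [-5.47109087e-01 -5.87781159e-02  1.53687554e+00 -2.20223368e-04
  1.66387114e+00 -2.13118591e+00] 0.03739642925934159
wide [[0.5171 0.1602 0.0675]
 [0.5606 0.184  0.0763]
 [0.5919 0.2083 0.0811]]
[0.00451885 0.07652016] 427 0.1626992780618673 0.20748760758488013
```

>>> carry_out(steps=[[[0,0.002,0.03],0,-1],[[0,0.002,0.08],0,-1],[[0,0.002,0.13],0,-1],[[0,0.002,0.165],0,-1],[[0,0.002,0.18],0,-1],[[0,0.002,0.183],0,-1],[[-0.008,0.002,0.183],0,-1],[[-0.016,0.002,0.183],0,-1],[[-0.022,0.002,0.183],0,-1],[[-0.022,0.002,0.183],0,-1]])

```text
time: 7.08
tool_pos: [0.4634, -0.1969, 0.014]
ee_rot: [-3.141, 0.002, -3.125]
wrist_force: [0.4, 0.2, -0.2]
width: 0.0942
finger_force: 0.0
```

>>> carry_out(steps=[[[-0.006,0,0],0,-1],[[-0.012,0,0],0,-1],[[-0.018,0,0],0,-1],[[-0.023,0,0],0,-1],[[-0.026,0,0],0,-1],[[-0.029,0,0],0,-1],[[-0.029,0,0],0,-1]])

```text
time: 7.95
tool_pos: [0.4887, -0.1962, 0.0134]
ee_rot: [3.141, -0.007, -3.126]
wrist_force: [-8.7, 1.0, 6.4]
width: 0.0941
finger_force: 4.7
```

>>> carry_out(steps=[[[-0.003,0,0],0,-1],[[-0.005,0,0],0,-1],[[-0.005,0,0],0,-1]])

```text
time: 8.32
tool_pos: [0.4886, -0.1962, 0.0134]
ee_rot: [3.14, -0.018, -3.126]
wrist_force: [-22.3, -0.3, 15.7]
width: 0.0939
finger_force: 11.0
```

>>> carry_out(steps=[[[0.02,0,0],0,-1],[[0.04,0,-0.01],0,-1],[[0.04,0,-0.06],0,-0.5],[[0.04,0,-0.11],1,0.25],[[0.02,-0.03,-0.11],2,0.25],[[0,-0.06,-0.11],3,0.25],[[-0.02,-0.1,-0.11],4,0.25],[[-0.032,-0.135,-0.11],5,0.25],[[-0.032,-0.15,-0.11],6,0.25],[[-0.032,-0.15,-0.11],7,0.25]])

```text
time: 9.57
tool_pos: [0.5315, -0.3471, 0.1227]
ee_rot: [3.14, 0.0, 1.929]
wrist_force: [0.3, 0.3, -0.5]
width: 0.0351
finger_force: 0.0
```

>>> carry_out(steps=[[[0,0,0],1,0.25],[[0,0,0],2,0.25],[[0,0,0],2,0.25]])

```text
time: 9.95
tool_pos: [0.5315, -0.3457, 0.1232]
ee_rot: [3.14, 0.0, 1.59]
wrist_force: [0.4, -0.1, 0.6]
width: 0.0353
finger_force: 0.0
```

```bash
cat > m.py <<'E'
from h import *
import sys
def edge(P,lo,hi,f):
    e=[]
    for y in np.arange(lo,hi,.006):
        q=P[abs(P[:,1]-y)<.003,0]
        if len(q): e.append((f(q),y))
    e=np.array(e); k=np.ones(len(e),bool)
    for _ in range(4): c=np.polyfit(e[k,1],e[k,0],1); k=abs(e[:,0]-np.polyval(c,e[:,1]))<.003
    return c.round(4),k.mean().round(2)
o=robot.get_obs();print(o["tool_pos"].round(4),o["ee_rot"].round(3),o["joint_positions"][5],o["width"])
for n in("top","scene"):
    s=snap(n);save(s,sys.argv[1]+n+".png");X=cloud(s);z=X[...,2]
    hsv=cv2.cvtColor(s["image"],cv2.COLOR_RGB2HSV)
    m=(X[...,0]>.48)&(X[...,0]<.575)&(X[...,1]>-.4)&(X[...,1]<.2)&(z>.025)&(z<.035)&(hsv[...,1]>70)
    P=X[m]; lo,hi=np.percentile(P[:,1],[.5,99.5]); r,_,_=rect(X,m)
    print(n,"ends",lo.round(4),hi.round(4),"front",edge(P,lo+.01,hi-.01,np.min),"back",edge(P,lo+.01,hi-.01,np.max),r)
E
python3 m.py a
```

```text
[ 0.5315 -0.3457  0.1232] [3.14 0.   1.59] -0.6853674772142 0.03526468222869108
top ends -0.3051 -0.0875 front (array([-0.0166,  0.4958]), np.float64(1.0)) back (array([-0.0148,  0.5648]), np.float64(1.0)) ((533.5518188476562, -197.01962280273438), (70.6770248413086, 219.9438934326172), 0.9365870356559753)
scene ends -0.3041 -0.0872 front (array([-0.022 ,  0.4961]), np.float64(0.97)) back (array([-0.0103,  0.5495]), np.float64(0.97)) ((526.59423828125, -196.09701538085938), (56.4745979309082, 219.90032958984375), 1.3172531127929688)
```

>>> carry_out(steps=[[[0,0,0.04],0,0.25],[[0,0,0.09],0,0.25],[[0,0,0.109],0,0.25],[[0.01,0,0.109],0,0.25],[[0.018,0,0.109],0,0.25],[[0.024,0,0.109],0,0.25],[[0.034,0,0.109],0,0.25],[[0.046,0,0.109],0,0.25],[[0.06,0.001,0.109],0,0.25],[[0.074,0.001,0.109],0,0.25]])

```text
time: 11.3
tool_pos: [0.5307, -0.2708, 0.0147]
ee_rot: [3.141, 0.0, 1.587]
wrist_force: [0.4, -2.1, 1.7]
width: 0.0352
finger_force: 1.2
```

>>> carry_out(steps=[[[0.016,0,0],0,0.25],[[0.032,0,0],0,0.25],[[0.048,0,0],0,0.25],[[0.064,0,0],0,0.25],[[0.08,0,0],0,0.25],[[0.096,0.001,0],0,0.25],[[0.11,0.001,0],0,0.25],[[0.12,0.001,0],0,0.25],[[0.126,0.001,0],0,0.25],[[0.126,0.001,0],0,0.25]])

```text
time: 12.55
tool_pos: [0.5295, -0.1445, 0.0141]
ee_rot: [-3.142, -0.002, 1.588]
wrist_force: [0.3, -0.6, 0.3]
width: 0.0354
finger_force: 0.0
```

```bash
python3 m.py b
```

```text
[ 0.5295 -0.1445  0.0141] [-3.142e+00 -2.000e-03  1.588e+00] -0.3882979766941657 0.03535126712253568
top ends -0.1196 0.0839 front (array([-0.0171,  0.4958]), np.float64(0.97)) back (array([-0.0154,  0.5648]), np.float64(1.0)) ((530.6788940429688, -20.113433837890625), (70.91820526123047, 209.39231872558594), 0.8592753410339355)
scene ends -0.1341 0.0842 front (array([-0.023 ,  0.4963]), np.float64(0.94)) back (array([-0.069 ,  0.5437]), np.float64(0.52)) ((522.97412109375, -64.49562072753906), (57.07847213745117, 143.70623779296875), 0.8732859492301941)
```

View pics/bscene.png

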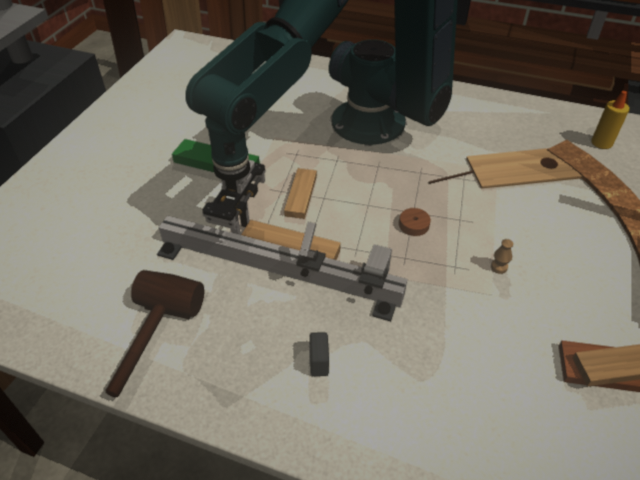

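The image shows the blank against the fence, its +y end at about (338,250), passing beneath the raised narrow stop at (308,240). The wide stop at (378,262) is down. The blank has about 79 mm left to travel.

>>> carry_out(steps=[[[0.014,0,0],0,0.25],[[0.028,0,0],0,0.25],[[0.042,0,0],0,0.25],[[0.054,0.001,0],0,0.25],[[0.063,0.001,0],0,0.25],[[0.068,0.001,0],0,0.25],[[0.072,0.001,0],0,0.25],[[0.075,0.001,0],0,0.25],[[0.077,0.001,0],0,0.25],[[0.077,0.001,0],0,0.25]])

```text
time: 13.9
tool_pos: [0.5295, -0.0683, 0.0145]
ee_rot: [3.141, -0.001, 1.587]
wrist_force: [-0.6, -0.6, -1.2]
width: 0.0353
finger_force: 0.3
```

>>> carry_out(steps=[[[0.001,0,0],0,0.25],[[0.002,0,0],0,0.25],[[0.003,0,0],0,0.25],[[0.003,0,0],0,0.25]])

```text
time: 14.4
tool_pos: [0.5294, -0.0656, 0.0146]
ee_rot: [3.141, -0.0, 1.587]
wrist_force: [1.1, -1.6, -0.4]
width: 0.0353
finger_force: 0.6
```

>>> carry_out(steps=[[[0.001,0,0],0,0.25],[[0.002,0,0],0,0.25],[[0.003,0,0],0,0.25],[[0.003,0,0],0,0.25]])

```text
time: 14.9
tool_pos: [0.5294, -0.0654, 0.0147]
ee_rot: [3.141, 0.005, 1.587]
wrist_force: [-0.8, -7.6, -0.6]
width: 0.0355
finger_force: 4.1
```

```bash
python3 m.py c
```

```text
[ 0.5294 -0.0654  0.0147] [3.141 0.005 1.587] -0.24093183101911436 0.035459016013877256
top ends -0.0377 0.1622 front (array([-0.027 ,  0.4966]), np.float64(0.93)) back (array([-0.0175,  0.5647]), np.float64(0.97)) ((529.2020263671875, 71.24148559570312), (71.15641784667969, 184.7306671142578), 0.8695706129074097)
scene ends -0.0554 0.1528 front (array([-0.0209,  0.4971]), np.float64(0.87)) back (array([0.0153, 0.545 ]), np.float64(0.45)) ((521.307861328125, 87.38117218017578), (133.8559112548828, 57.25084686279297), 89.66161346435547)
```

The blank has stopped against the nose, with the tip stalled and the force rising. I'll back off and check.

>>> carry_out(steps=[[[-0.015,0,0],0,0.25],[[-0.04,0,0],0,0.25],[[-0.08,0,-0.02],0,0.25],[[-0.12,0,-0.07],0,0.25],[[-0.17,-0.03,-0.12],0,0.25],[[-0.22,-0.06,-0.16],0,0.25],[[-0.25,-0.09,-0.18],0,0.25],[[-0.25,-0.09,-0.18],0,0.25]])

```text
time: 16.0
tool_pos: [0.4426, -0.3172, 0.1978]
ee_rot: [3.137, 0.003, 1.583]
wrist_force: [0.3, -0.4, -0.1]
width: 0.0353
finger_force: 0.0
```

```bash
python3 m.py d
python3 - <<'E'
from h import *
a=cv2.imread("pics/dtop.png")[190:270,210:370]; cv2.imwrite("pics/dc.png",cv2.resize(a,(800,400),interpolation=2))
s=snap("top");X=cloud(s);z=X[...,2]
m=(X[...,0]>.49)&(X[...,0]<.55)&(X[...,1]>.1)&(X[...,1]<.25)&(z>.066)&(z<.09);Q=X[m];print("bar",Q.min(0),Q.max(0))
m=(X[...,1]>.02)&(X[...,1]<.08)&(z>.08)&(X[...,0]>.5);Q=X[m];print("narrow",Q.min(0),Q.max(0))
E
```

```text
[ 0.4426 -0.3172  0.1978] [3.137e+00 3.000e-03 1.583e+00] -0.7386836684808737 0.0353158574734604
top ends -0.0555 0.162 front (array([-0.0152,  0.4955]), np.float64(1.0)) back (array([-0.0158,  0.5648]), np.float64(1.0)) ((529.3483276367188, 53.762088775634766), (71.29827880859375, 219.07009887695312), 0.7879999279975891)
scene ends -0.0547 0.1532 front (array([-0.0204,  0.497 ]), np.float64(0.94)) back (array([-0.0143,  0.5486]), np.float64(0.77)) ((521.2205810546875, 88.15003967285156), (57.641990661621094, 132.8144989013672), 2.0227925777435303)
bar [0.51472009 0.16307226 0.06937701] [0.54983287 0.20376071 0.08284543]
narrow [0.57141179 0.03605745 0.08014053] [0.63108609 0.06053734 0.16392786]
```

View pics/dc.png

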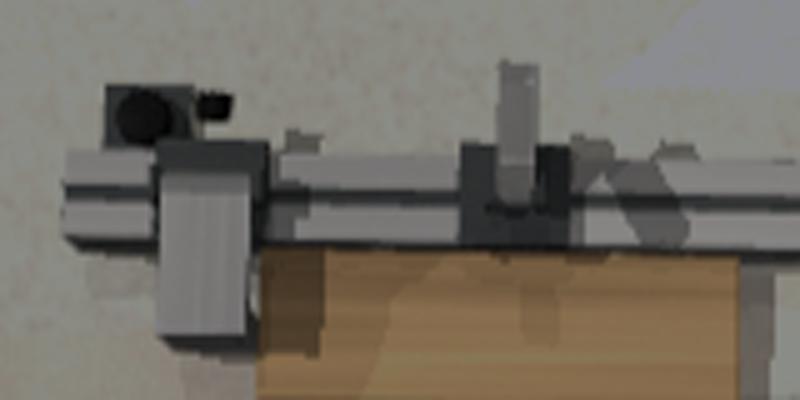

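The crop shows the blank's end at (255,330) meeting the stop's nose and its long side along the fence at y≈250. The narrow stop is still up at (518,130), and the robot is clear.

```bash
python3 -c "
from bench import robot; print(robot.close_job())"
```

```text
the job is handed in; nothing more can be done
None
```

The job is handed in, but no pass or fail came back. My last images showed the wide stop down, the blank flat against the fence with its end on the stop, the narrow stop still up, and the robot clear.

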